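# Fit the drive hub on the pottery wheel's splined shaft

## Robot

A 6-joint arm with a two-finger parallel gripper is mounted at the origin on the work surface. World frame = base frame: x ahead of the robot, y to its left, z up, the work surface at z = 0. Lengths are in m, angles in rad, forces in N, time in s.
With the tool pointing down it reaches from about 0.4 to 0.925 m from the base axis. Payload 3.4 kg.
Tool frame: the origin (TCP) lies midway between the tips of the shut fingers; the grasp point (between the pads) lies 19 mm behind it; z points along the fingers, y is the line along which they close (so a half turn about z gives the same grasp; the last joint's range is limited). The gripper opens to 85 mm and grips with 20 to 120 N. Pads are 22 mm wide; open, the fingers measure 114 mm over their backs; the gripper's body (76 mm by 85 mm) begins 54 mm behind the grasp point. The pads swing forward as they close: fully open they stand 13 mm farther back than shut.
Start: joints at [1.121, 0.307, 1.506, -0, 1.328, -0.073], TCP at [0.212, 0.535, 0.231] pointing down, gripper open.
Joint ranges: [-3.12, 3.12], [-1.05, 2.28], [0.14, 2.33], [-1.42, 4.57], [0.1, 2.73], [-2.68, 2.68]. Speed limits (rad/s): [2.57, 2.57, 3.14, 3.14, 3.14, 3.14].

## Interface

Orientations are given as a unit quaternion [x, y, z, w].
In Python, from cell import status, cams, ticket gives the robot as it stands.
- The arm moves only by the shell command python3 -m handwheel 'ROWS'. ROWS is a JSON object of lists of equal length, an entry for each row: "dp": the shift along the world's x, y, z in units of 100 mm (1.0 is 100 mm), a list of three; "rotation": the turn, a rotation vector about the world's x, y, z in units of pi/2 rad (1.0 is pi/2 rad), a list of three; "claw": the closure, from 0 (fully open) to 1 (shut). A call has 1 to 10 rows; each row is the pose to reach, as a shift and turn from the pose commanded when the call began; what a row does not reach only later rows make up. A row lasts 1/8 s, in which the tool goes at most 62.5 mm and 10.7 degrees, less where a joint would pass 70% of its speed; a pose out of reach is approached as far as the arm can. A call with a number of a shift or a turn outside -1 to 1 is refused whole. A call with a gripper value outside its range is refused whole. The fingers move at their own pace and stop on an object; the grip force is fixed at half the most. Time passes only in rows, so rows that repeat a pose let the fingers close. It gives the time, the measured TCP pose, the force, the opening and the grip force at its end, in the units of the state.
- status.observe(): the state, without advancing time (a new reading comes with each control period).
- cams.read_camera(name): name is "side" or "top"; returns a dict with "frame" (480x640x3 uint8, red, green, blue), "depth" (480x640 float32, m along the optical axis (not along the pixel's ray), 0 where there is no reading), "mtx" (3x3 intrinsics, pixels), "R" (3x3) and "t" (3): a world point X has camera coordinates R X + t. Camera axes: x right, y down, z forward; pixel columns grow to the right and rows downward; lengths in m; the calibration is good to about 2 mm. A picture is of the moment at which its call begins.
- ticket.hand_in(): hands the job in; it is judged then, once.
The state is a dict: "t": time; "joint_positions": joint angles; "qvel": joint speeds; "joint_efforts": joint torques, N m; "position": TCP position; "eef_rot": TCP orientation; "contact_force": force on the tool from outside, world axes, zero at the start; "moment": the same for the moment, N m; "grip_width": finger opening in m; "grasp_force": force on a finger pad.
Only numpy, scipy, OpenCV 4.12 (cv2) and the standard library are available. Lean on these libraries where they do the work, as an engineer would, in place of code of your own. Each camera call takes 0.05 s, during which the arm holds its last target. There are 200 camera calls.

## Task

Fit the toothed drive hub onto the splined shaft of the pottery wheel's drive unit: press it on gently, rocking it about its axis until the teeth mesh, and push it fully home against the shoulder, never pressing down with more than 25 N. Then push the keeper in to its stop over the hub's flange, so that the hub is locked on, and let go, leaving the other things on the bench where they are.

Things in the scene. Friction and masses are not known exactly. Their poses are not given: they have to be found in the camera images.
- hub_mid (a point): The loose drive hub, bare aluminium, 0.3 kg, standing flange down on the bench: a round boss 45 mm in diameter, its top 70 mm above the underside, on a round flange 76 mm in diameter and 8 mm thick. This point is on its axis at half height, 35 mm above the underside; z runs up the axis. Grip it by the boss.
- hub: The same hub at the centre of its underside, where its bore opens. The bore (34 mm diameter) runs right through. Six straight inner teeth, 6.2 mm wide, one on +x and then every 60 degrees, stand in to 24 mm diameter, from the underside to 60 mm up.
- drive: The drive unit: a fixed grey box, 82 mm high, with the upright splined steel shaft and the keeper on its top. Origin on the bench under the shaft's axis, z up. The box reaches 100 mm from there to +x, -x and -y, and 140 mm to +y, where the keeper lies.
- seat (a point): Centre of the shaft's shoulder, a flat face of 56 mm diameter 95 mm above the bench, on which the hub's underside rests when home (hub_mid then 35 mm above this point). Axes as drive. Above it the shaft has six teeth 6.5 mm wide, out to 32 mm diameter, up to 24 mm; then a plain pilot of 22 mm diameter up to 31 mm; then a cone narrowing to 10 mm at 39 mm.
- tooth_ends (a point): Point on the shaft's axis level with its square tooth ends, 24 mm above seat; unmeshed, the hub's underside stops here. How the teeth are turned is not told; play in mesh: 4 degrees either way, 1 mm radially. The shaft turns only under about 0.6 N m. It floats on rubber mounts: sinks 1 mm per 2.5 N (10 mm is 25 N, hard stop at 12), gives 1 mm sideways per 5 N, at most 4. Axes as drive.
- keeper (a joint): Travel (m) of the keeper, a flat steel strip 24 mm wide and 4 mm thick sliding level along -y of drive: near 0 withdrawn (tip 50 mm from the shaft's axis), 0.022 pushed in to its stop, covering 10 mm of a seated hub's flange. It lies 105 to 109 mm above the bench, 2 mm clear above that flange. About 1.5 N of friction; stays where left.
- keeper_knob (a point): The keeper's upright round black knob, 16 mm in diameter, from 109 to 145 mm above the bench; this point is on its axis 127 mm above the bench, 115 mm from the shaft's axis when the keeper is withdrawn and 93 mm when pushed in. Axes as drive.
- wheelhead: Bystander: the aluminium wheel head, a disc 150 mm in diameter and 11 mm thick lying on the bench; origin at the centre of its underside.
- jar: Bystander: a glass jar with a lid, 68 mm in diameter and 100 mm high; origin at the centre of its underside.
- mug: Bystander: a terracotta mug, 84 mm in diameter and 95 mm high; origin at the centre of its underside.
- wrench: Bystander: a steel wrench lying on the bench to the robot's right; origin under its middle, its length along its x.
There are look-alikes about, which are no part of the job. What is shaped like the hub but purple or red is not meant.

How it is judged:
On the way, in this order (a step that is already met when the one before it is completed fails the run):
1. the hub is meshed and fully home on the shaft, the keeper still withdrawn (z of hub_mid in the frame of seat between 0.031 and 0.038 m and horizontal distance between hub_mid and seat below 0.004 m and value of joint keeper below 0.008 m), for 0.2 s.
2. the keeper is pushed in over the flange of the seated hub (value of joint keeper above 0.018 m and z of hub_mid in the frame of seat below 0.038 m), for 0.2 s.
At the end, for the whole second after the job is handed in: The hub sits upright on the shaft, underside within 3 mm of the shoulder and axis within 4 mm, at rest, and the keeper is pushed in by more than 18 of its 22 mm (all of step 2 and z of hub_mid in the frame of seat above 0.031 m and horizontal distance between hub_mid and seat below 0.004 m and angle between hub_mid's own z axis and vertical below 0.08 rad and linear speed of hub below 0.02 m/s); the robot touches nothing.
It fails at once if the hub is pressed down with more than 25 N (the shaft's shoulder sinks 10 mm on its mounts) (height (world z) of seat below 0.085 m).
It fails at once if a bystander (wheel head, jar, mug or wrench) is moved by more than 20 mm (distance of any of wheelhead, jar, mug, wrench from where it was at the start of the episode above 0.02 m).
It also fails if it takes over 72 s, if anything falls off the work surface, if the arm or the gripper's body presses on something with over 40 N, if the wrist force passes 120 N, or if a joint passes its speed limit or range.

## Working session

There is one attempt and no reset: what is moved stays moved. The work goes in short steps, Python scripts to look and compute and a shell command to move; the robot and the scene stay as the last step left them, time stands still between calls to the robot, and variables do not carry over. Pictures are saved under pics/ and viewed, at most 10 in all, crops included, and the job is handed in when it is done.

```bash
ls; mkdir -p pics; python3 - <<'E'
from cell import status,cams
import cv2,numpy as np
print(status.observe())
for n in("top","side"):
    c=cams.read_camera(n);cv2.imwrite(f"pics/{n}0.png",c["frame"][...,::-1]);np.savez(f"{n}0.npz",**c)
    print(n,c["mtx"].tolist(),np.round(c["R"],3).tolist(),(-c["R"].T@c["t"]).round(3))
E
```

```text
pics
{'t': 0.0, 'joint_positions': array([ 1.12051146e+00,  3.07539011e-01,  1.50769490e+00, -8.82709466e-06,
        1.32839899e+00, -7.35364598e-02]), 'qvel': array([6.50118425e-04, 1.15559784e-03, 1.19789243e-03, 3.49463586e-04,
       5.06728136e-04, 3.72932825e-05]), 'joint_efforts': array([ 1.81072683e-03, -4.57558894e+01, -2.51923084e+01, -4.38098266e-05,
        1.32750120e-02, -3.38346831e-05]), 'position': array([0.21127642, 0.53401219, 0.2303924 ]), 'eef_rot': array([ 1.87260967e-01,  9.82309671e-01, -9.86447815e-04, -2.60000878e-04]), 'contact_force': array([-0.27241942, -0.080129  ,  1.02384898]), 'moment': array([ 0.01802217,  0.02131793, -0.02637823]), 'grasp_force': 0.0, 'grip_width': 0.08544569937044794}
top [[507.730124090838, 0.0, 317.48321520133214], [0.0, 507.730124090838, 238.29270983697808], [0.0, 0.0, 1.0]] [[-0.02, -1.0, -0.014], [-0.99, 0.022, -0.141], [0.141, 0.011, -0.99]] [ 0.443 -0.048  1.081]
side [[587.8277140391652, 0.0, 320.36287824028926], [0.0, 587.8277140391652, 246.31418413492764], [0.0, 0.0, 1.0]] [[0.922, -0.387, 0.018], [-0.259, -0.651, -0.713], [0.288, 0.653, -0.701]] [ 0.223 -0.904  1.028]
```

View pics/top0.png

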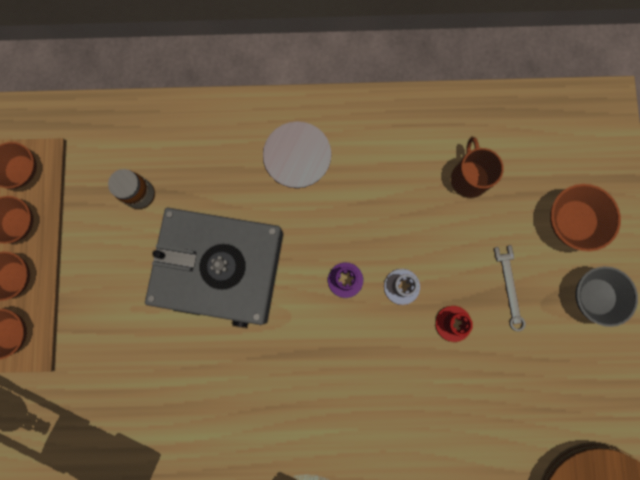

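View pics/side0.png

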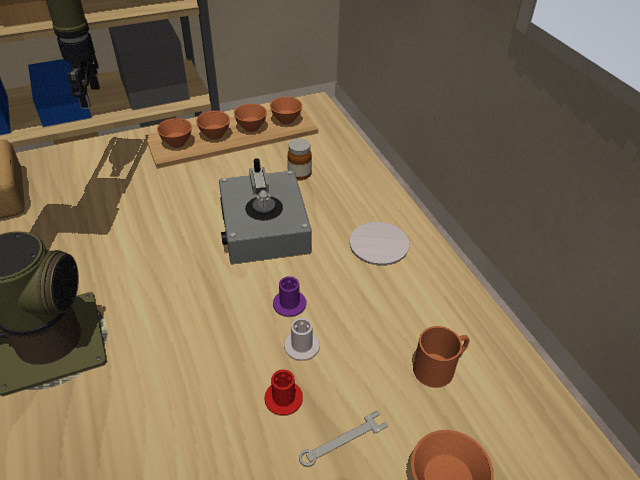

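The top view shows the aluminium hub at about (403,287), between the purple and red look-alikes. The shaft is at (222,266) and the keeper knob at (158,254). Next I'll measure these and enlarge the teeth.

```bash
cat > h.py <<'E'
import numpy as np,cv2
def load(n): return dict(np.load(n+'.npz'))
def ray(c,uv,z):
    d=c["R"].T@np.linalg.inv(c["mtx"])@np.r_[uv,1.]; o=-c["R"].T@c["t"]
    return o+d*(z-o[2])/d[2]
def proj(c,X):
    p=c["mtx"]@(c["R"]@np.asarray(X)+c["t"]); return p[:2]/p[2]
def cloud(c):
    v,u=np.mgrid[:480,:640]; d=c["depth"]
    P=np.stack([u,v,np.ones_like(u)],-1)@np.linalg.inv(c["mtx"]).T*d[...,None]
    return (P-c["t"])@c["R"]
def circ(c,z,mask):
    "circle fit in world plane z of the mask's outer contour"
    cs,_=cv2.findContours(mask.astype(np.uint8),cv2.RETR_EXTERNAL,cv2.CHAIN_APPROX_NONE)
    k=max(cs,key=cv2.contourArea)[:,0]
    p=np.array([ray(c,q,z)[:2] for q in k])
    (x,y),r=cv2.minEnclosingCircle(p.astype(np.float32)*1000)
    e=cv2.fitEllipse((p*1000).astype(np.float32))
    return (x,y,r),e
E
python3 - <<'E'
from h import *
c=load("top0");P=cloud(c)
def box(u0,u1,v0,v1):
    m=np.zeros((480,640),bool);m[v0:v1,u0:u1]=1;return m
hb=box(375,425,265,310)
print("hub flange",circ(c,.008,hb&(P[...,2]>.004)&(P[...,2]<.03)|hb&(P[...,2]>.03)))
print("hub boss",circ(c,.07,hb&(P[...,2]>.045)))
s=box(190,255,235,295)
f=c["frame"].astype(int);g=f.sum(2)
db=box(140,290,200,335)&(P[...,2]>.07)
ds=db.astype(np.uint8)
top=db&(abs(P[...,2]-.082)<.006)
k=max(cv2.findContours(top.astype(np.uint8),0,1)[0],key=cv2.contourArea)[:,0]
w=np.array([ray(c,q,.082)[:2] for q in k],np.float32)*1000
print("box",cv2.minAreaRect(w))
print("shaft z hist",np.histogram(P[s][:,2],bins=np.arange(.07,.15,.005)))
print("shoulder",circ(c,.095,s&(P[...,2]>.090)&(P[...,2]<.099)))
print("teeth",circ(c,.119,s&(P[...,2]>.112)&(P[...,1]<P[...,1]+1)))
kb=box(140,180,235,275)&(P[...,2]>.125)
print("knob",P[kb].mean(0),P[kb][:,2].max(),kb.sum())
a=cv2.resize(c["frame"][240:295,140:260],None,fx=6,fy=6,interpolation=cv2.INTER_CUBIC)
b=cv2.resize(c["frame"][265:310,375:430],None,fx=6,fy=6,interpolation=cv2.INTER_CUBIC)
o=np.zeros((600,720,3),np.uint8);o[:330,:720]=a;o[330:600,:330]=b
s=load("side0")["frame"]
o[330:600,330:690]=cv2.resize(s[170:230,225:305],(360,270),interpolation=cv2.INTER_CUBIC)
o=np.clip(o.astype(float)*1.7,0,255).astype(np.uint8)
cv2.imwrite("pics/crop0.png",o[...,::-1])
E
```

```text
hub flange ((490.4371337890625, -213.72500610351562, 41.11365509033203), ((490.2582092285156, -210.4467010498047), (73.70329284667969, 75.36434173583984), 63.36625289916992))
hub boss ((490.7960510253906, -208.15338134765625, 24.1830997467041), ((489.8761291503906, -208.76785278320312), (43.160884857177734, 46.62091827392578), 14.411762237548828))
box ((536.8919067382812, 171.4573211669922), (238.92611694335938, 198.74807739257812), 79.19347381591797)
shaft z hist (array([   0,  192, 2564,  392,  176,  265,   16,   71,   32,   47,   29,
         41,   55,    6,    0]), array([0.07 , 0.075, 0.08 , 0.085, 0.09 , 0.095, 0.1  , 0.105, 0.11 ,
       0.115, 0.12 , 0.125, 0.13 , 0.135, 0.14 , 0.145]))
shoulder ((533.607421875, 152.65814208984375, 28.079288482666016), ((533.7737426757812, 152.8175506591797), (53.8139533996582, 54.3586540222168), 179.91368103027344))
teeth ((533.4005737304688, 152.6085662841797, 16.439897537231445), ((533.4163818359375, 152.8140106201172), (28.181869506835938, 28.818754196166992), 170.35975646972656))
knob [0.54220116 0.22939294 0.24227914] 1.081308503983789 93
```

View pics/crop0.png

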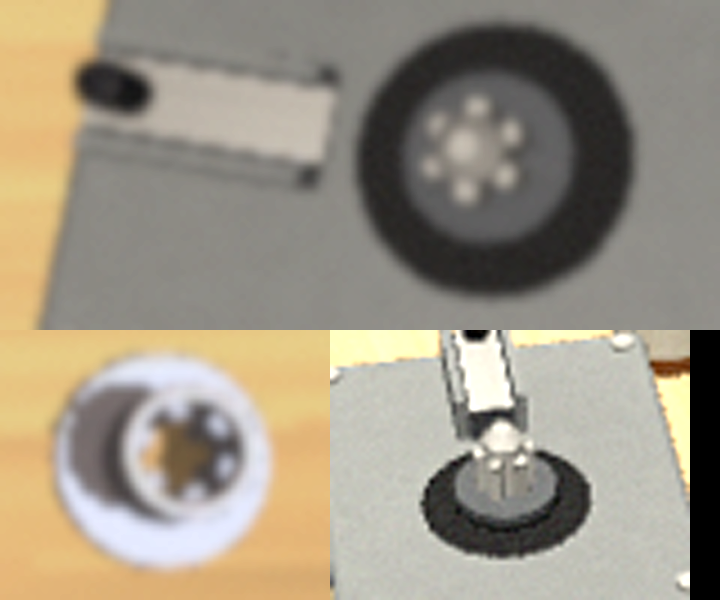

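The crop shows six shaft teeth around (472,150) and bright hub teeth tops around (185,450), so I can work out both tooth angles. The keeper is withdrawn, on the +y side.

```bash
python3 - <<'E'
from h import *
c=load("top0")
px=np.array([(478,107),(438,122),(430,166),(466,192),(506,177),(512,132)])/6-.42+[140,240]
w=np.array([ray(c,q,.119)[:2] for q in px]);
def ph(w,o):
    a=np.degrees(np.arctan2(*(w-o).T[::-1]));z=np.exp(6j*np.radians(a)).mean()
    print(a.round(1),"centre",w.mean(0).round(4),"r",np.hypot(*(w-o).T).round(4),"phase",np.degrees(np.angle(z))/6,abs(z))
ph(w,w.mean(0)); ph(w,[.5335,.1528])
px=(np.array([(178,405),(215,422),(227,465),(198,492)])-[0,330])/6-.42+[375,265]
w=np.array([ray(c,q,.06)[:2] for q in px])
for o in([.490,-.2087],[.490,-.2105]): ph(w,np.array(o))
s=load("side0");P=cloud(s)
m=np.zeros((480,640),bool);m[310:362,280:325]=1
f=s["frame"].astype(int);sat=f.max(2)-f.min(2)
print("side boss",P[m&(P[...,2]>.066)&(P[...,2]<.08)].mean(0))
for n,X in(("shaft",[.5335,.1528,.134]),("hub",[.490,-.2095,.07])): print(n,proj(s,X),proj(c,X))
E
```

```text
[  -8.1   50.4  110.9  172.9 -129.5  -67.8] centre [0.5342 0.1533] r [0.0136 0.014  0.0141 0.0137 0.0142 0.0138] phase -8.531692408480824 0.995357276085844
[  -5.7   49.5  107.5  170.2 -128.5  -64.2] centre [0.5342 0.1533] r [0.0142 0.0149 0.0144 0.013  0.0134 0.0137] phase -8.520441471894882 0.9566323531212171
[   0.2  -48.7 -104.  -157.1] centre [ 0.4927 -0.2169] r [0.0165 0.016  0.0158 0.0136] phase 13.091368116232756 0.6681145523104486
[   6.4  -44.  -105.7 -164.4] centre [ 0.4927 -0.2169] r [0.0166 0.0147 0.0141 0.013 ] phase 13.189173044845269 0.9200915712648841
side boss [ 0.4902816  -0.21333679  0.07051211]
shaft [262.4095489 191.5126945] [216.79755867 264.11748236]
hub [300.93537042 325.45494485] [405.82993686 285.06830074]
```

```bash

python3 -m handwheel '{"dp":[[1,-1,0],[1,-1,0],[1,-1,0],[1,-1,0]],"rotation":[[0,0,-0.4],[0,0,-0.4],[0,0,-0.4],[0,0,-0.4]],"claw":[0,0,0,0]}'
python3 -m handwheel '{"dp":[[1,-1,0],[1,-1,0],[1,-1,0],[1,-1,0]],"rotation":[[0,0,-0.4],[0,0,-0.4],[0,0,-0.4],[0,0,-0.4]],"claw":[0,0,0,0]}'
python3 -m handwheel '{"dp":[[0.8,-1,0],[0.8,-1,0],[0.8,-1,0],[0.8,-1,0]],"rotation":[[0,0,-0.1],[0,0,-0.1],[0,0,-0.1],[0,0,-0.1]],"claw":[0,0,0,0]}'
```

```text
t: 0.6
position: [0.3126, 0.433, 0.2309]
eef_rot: [0.484, 0.875, -0.001, 0.0]
contact_force: [-0.3, 0.1, -0.2]
grip_width: 0.0854
grasp_force: 0.0
t: 1.1
position: [0.4127, 0.333, 0.2308]
eef_rot: [0.731, 0.682, -0.0, 0.0]
contact_force: [0.1, 0.5, 0.4]
grip_width: 0.0855
grasp_force: 0.0
t: 1.6
position: [0.4913, 0.2343, 0.2308]
eef_rot: [0.781, 0.625, -0.001, -0.001]
contact_force: [-0.6, 0.8, -0.8]
grip_width: 0.0852
grasp_force: 0.0
```

```bash

for i in 1; do python3 -m handwheel '{"dp":[[0,-1,0],[0,-1,0]],"rotation":[[0,0,0],[0,0,0]],"claw":[0,0]}'
python3 -m handwheel '{"dp":[[0,-1,0],[0,-1,0]],"rotation":[[0,0,0],[0,0,0]],"claw":[0,0]}'
python3 -m handwheel '{"dp":[[0,-1,0],[0,-1,0]],"rotation":[[0,0,0],[0,0,0]],"claw":[0,0]}'
python3 -m handwheel '{"dp":[[0,-1,-0.5],[0,-1,-0.5]],"rotation":[[0,0,0],[0,0,0]],"claw":[0,0]}'
python3 -m handwheel '{"dp":[[0,-0.44,-0.5],[0,-0.44,-0.5],[0,-0.44,-0.5]],"rotation":[[0,0,0],[0,0,0],[0,0,0]],"claw":[0,0,0]}'; done | grep -E "^t|pos|eef"
python3 - <<'E'
from h import *
from cell import cams,status
p=status.observe()["position"];print(p)
s=cams.read_camera("side");print("tcp px",proj(s,p),"hub top px",proj(s,[.490,-.210,.07]))
cv2.imwrite("pics/s1.png",cv2.resize(s["frame"][200:400,180:430,::-1],None,fx=3,fy=3))
E
```

```text
t: 1.85
position: [0.4901, 0.1346, 0.231]
eef_rot: [0.78, 0.626, -0.001, -0.0]
t: 2.1
position: [0.4905, 0.0342, 0.2313]
eef_rot: [0.78, 0.626, -0.0, -0.0]
t: 2.35
position: [0.491, -0.0658, 0.2313]
eef_rot: [0.78, 0.626, -0.0, -0.0]
t: 2.6
position: [0.4916, -0.1653, 0.1808]
eef_rot: [0.78, 0.626, 0.0, 0.0]
t: 2.98
position: [0.4915, -0.2078, 0.1311]
eef_rot: [0.78, 0.626, 0.0, -0.001]
[ 0.49152897 -0.20780789  0.13112407]
tcp px [301.18159307 305.4269515 ] hub top px [301.02472741 325.63576613]
```

View pics/s1.png

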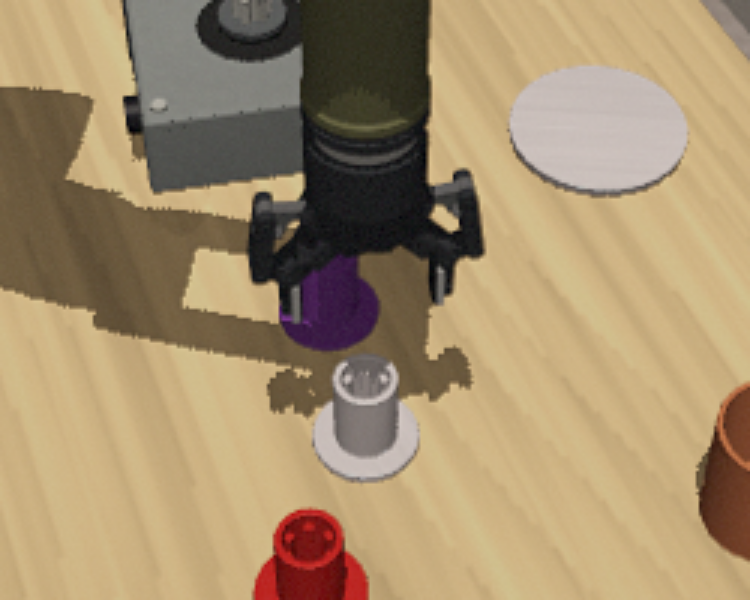

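The gripper stands centred over the hub, whose top is at (365,378) in the crop and agrees with my estimate. I'll descend and grip.

```bash

python3 -m handwheel '{"dp":[[-0.015,-0.02,-0.4],[-0.015,-0.02,-0.8],[-0.015,-0.02,-1],[-0.015,-0.02,-1],[-0.015,-0.02,-1],[-0.015,-0.02,-1],[-0.015,-0.02,-1],[-0.015,-0.02,-1],[-0.015,-0.02,-1],[-0.015,-0.02,-1]],"rotation":[[0,0,0],[0,0,0],[0,0,0],[0,0,0],[0,0,0],[0,0,0],[0,0,0],[0,0,0],[0,0,0],[0,0,0]],"claw":[0,0,0,0,1,1,1,1,1,1]}'
python3 -m handwheel '{"dp":[[0,0,0.05],[0,0,0.3],[0,0,0.8],[0,0,1],[0,0,1]],"rotation":[[0,0,0],[0,0,0],[0,0,0],[0,0,0],[0,0,0]],"claw":[1,1,1,1,1]}'
```

```text
t: 4.28
position: [0.4909, -0.2114, 0.0331]
eef_rot: [0.78, 0.625, 0.001, 0.001]
contact_force: [-0.9, 1.4, 8.2]
grip_width: 0.0442
grasp_force: 60.1
t: 4.9
position: [0.4912, -0.212, 0.1332]
eef_rot: [0.78, 0.625, 0.001, 0.002]
contact_force: [0.1, 0.1, -2.7]
grip_width: 0.044
grasp_force: 62.1
```

```bash
(
python3 -m handwheel '{"dp":[[0,0.3,0.4],[0,0.7,0.6],[0,1,0.6],[0,1,0.6]],"rotation":[[0,0,0],[0,0,0],[0,0,0],[0,0,0]],"claw":[1,1,1,1]}'
python3 -m handwheel '{"dp":[[0.2,0.5,0],[0.43,1,0],[0.43,1,0]],"rotation":[[0,0,0.05],[0,0,0.09],[0,0,0.09]],"claw":[1,1,1]}'
python3 -m handwheel '{"dp":[[0,0.5,0],[0,1,0]],"rotation":[[0,0,0],[0,0,0]],"claw":[1,1]}'
python3 -m handwheel '{"dp":[[0,0.4,0],[0,0.65,0],[0,0.65,0],[0,0.65,0]],"rotation":[[0,0,0],[0,0,0],[0,0,0],[0,0,0]],"claw":[1,1,1,1]}' ) | grep -E "^t|pos|eef|forc"
python3 - <<'E'
from h import *
from cell import cams,status
p=status.observe()["position"];print(p)
s=cams.read_camera("side");np.savez("side2.npz",**s);t=cams.read_camera("top");np.savez("top2.npz",**t)
for z in(-.033,.037): print("axis px",proj(s,p+[0,0,z]),proj(t,p+[0,0,z]))
a=cv2.resize(s["frame"][130:230,210:320,::-1],None,fx=5,fy=5,interpolation=cv2.INTER_CUBIC)[:, :400]
b=cv2.resize(t["frame"][215:315,170:250,::-1],None,fx=5,fy=5,interpolation=cv2.INTER_CUBIC)
cv2.imwrite("pics/st2.png",np.clip(np.hstack([a,b])*1.6,0,255))
E
```

```text
t: 5.4
position: [0.4885, -0.1091, 0.1899]
eef_rot: [0.78, 0.626, -0.001, -0.002]
contact_force: [-0.2, 0.6, -3.3]
grasp_force: 62.5
t: 5.78
position: [0.5342, -0.009, 0.1899]
eef_rot: [0.733, 0.68, 0.0, -0.001]
contact_force: [-0.7, -1.1, -3.6]
grasp_force: 62.6
t: 6.02
position: [0.5326, 0.0878, 0.1898]
eef_rot: [0.735, 0.678, -0.001, -0.0]
contact_force: [1.2, -0.4, -2.3]
grasp_force: 62.6
t: 6.52
position: [0.5326, 0.152, 0.1903]
eef_rot: [0.734, 0.679, -0.001, -0.0]
contact_force: [-0.1, -0.2, -3.1]
grasp_force: 62.6
[0.53263369 0.1520218  0.19033774]
axis px [261.66191895 184.10174253] [214.53430786 263.42806906]
axis px [260.06322812 159.91828256] [205.654853   259.63812135][ WARN:0@2.399] global loadsave.cpp:1063 imwrite_ Unsupported depth image for selected encoder is fallbacked to CV_8U.
```

View pics/st2.png

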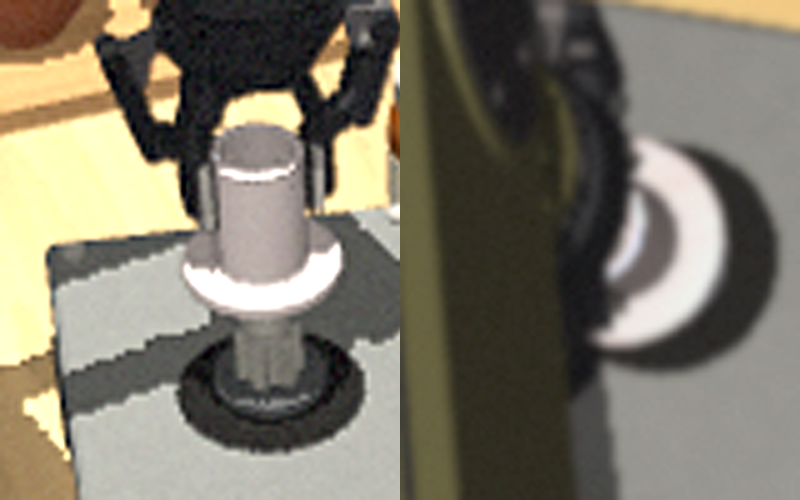

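The hub hangs above the shaft, and the flange and shaft are nearly concentric in the side view: flange x≈262, shaft x≈268 in the crop. I'll fit the flange arc in the top view to get the in-grip offset.

```bash
python3 - <<'E'
from h import *
from scipy.optimize import least_squares
from cell import status
p=status.observe()["position"]
def fit(pts,r):
    return least_squares(lambda o:np.hypot(*(pts-o).T)-r,pts.mean(0),loss='soft_l1',f_scale=.001)
t=load("top2");g=t["frame"].min(2)
m=np.zeros((480,640),np.uint8);m[237:290,170:325]=1
m&=(g>110).astype(np.uint8)
k=max(cv2.findContours(m,0,1)[0],key=cv2.contourArea)[:,0]
hull=cv2.convexHull(k)[:,0]; hull=k[[any((q==h).all() for h in hull) for q in k]]
hull=hull[(hull[:,0]>215)]
zt=p[2]-.033+.008
w=np.array([ray(t,q,zt)[:2] for q in hull]);r=fit(w,.038)
print("top: flange centre",r.x,"rms",np.sqrt((r.fun**2).mean()),len(w),"tcp",p)
s=load("side2");g=s["frame"].min(2)
for n in("side2","side0"):
    s=load(n); g=s["frame"].astype(int).sum(2)
    for v in([198,200,202] if n=="side2" else [198,200,202]): print(n,v,g[v,252:278].tolist())
for v in(188,190): print("flange row",v,load("side2")["frame"].astype(int).sum(2)[v,240:285].tolist())
print(proj(s,[.5335,.153,.107]),proj(s,[.5335,.153,.119]))
E
```

```text
top: flange centre [0.53338426 0.1538789 ] rms 0.0006761100544315401 10 tcp [0.53291275 0.15202785 0.19080385]
side2 198 [149, 90, 41, 51, 90, 217, 223, 207, 215, 220, 227, 227, 232, 220, 222, 233, 224, 227, 131, 72, 52, 41, 54, 28, 113, 163]
side2 200 [25, 54, 82, 113, 121, 209, 225, 212, 230, 227, 215, 201, 230, 216, 199, 210, 215, 229, 192, 88, 102, 104, 53, 40, 7, 34]
side2 202 [45, 103, 107, 112, 122, 188, 233, 223, 223, 223, 208, 192, 217, 226, 207, 196, 209, 223, 191, 109, 121, 107, 111, 79, 35, 34]
side0 198 [321, 188, 59, 79, 140, 304, 308, 229, 255, 302, 306, 268, 262, 262, 314, 476, 371, 270, 215, 139, 95, 71, 62, 102, 224, 327]
side0 200 [79, 89, 167, 253, 223, 240, 276, 264, 327, 404, 322, 189, 279, 247, 182, 216, 197, 265, 258, 237, 244, 236, 113, 70, 93, 69]
side0 202 [110, 214, 237, 226, 234, 243, 277, 271, 267, 269, 249, 210, 273, 257, 246, 233, 240, 267, 237, 229, 228, 238, 233, 142, 72, 96]
flange row 188 [356, 363, 360, 363, 368, 365, 357, 353, 280, 341, 507, 530, 540, 537, 536, 533, 535, 537, 534, 535, 538, 540, 537, 536, 536, 530, 529, 538, 536, 535, 538, 533, 525, 453, 318, 239, 167, 158, 166, 159, 156, 161, 171, 159, 158]
flange row 190 [361, 362, 360, 364, 359, 360, 355, 361, 350, 310, 295, 300, 342, 449, 522, 526, 528, 530, 533, 540, 538, 539, 536, 541, 544, 535, 528, 517, 504, 472, 418, 320, 280, 238, 172, 153, 162, 163, 160, 161, 163, 167, 162, 157, 161]
[262.95278381 200.13571751] [262.70124357 196.30992434]
```

```bash

python3 -m handwheel '{"dp":[[0.01,-0.01,-0.12],[0.01,-0.01,-0.2],[0.01,-0.01,-0.24],[0.01,-0.01,-0.26]],"rotation":[[0,0,0],[0,0,0],[0,0,0],[0,0,0]],"claw":[1,1,1,1]}'
python3 -m handwheel '{"dp":[[0,0,-0.04],[0,0,-0.08],[0,0,-0.1],[0,0,-0.1]],"rotation":[[0,0,0],[0,0,0],[0,0,0],[0,0,0]],"claw":[1,1,1,1]}'
```

```text
t: 7.12
position: [0.5339, 0.1526, 0.1648]
eef_rot: [0.734, 0.679, -0.0, -0.0]
contact_force: [-1.0, 0.4, -2.5]
grip_width: 0.0442
grasp_force: 62.6
t: 7.62
position: [0.534, 0.1527, 0.1551]
eef_rot: [0.734, 0.679, -0.0, -0.0]
contact_force: [0.8, -0.0, -2.3]
grip_width: 0.044
grasp_force: 62.6
```

```bash

python3 -m handwheel '{"dp":[[0,0,-0.03],[0,0,-0.05],[0,0,-0.06],[0,0,-0.06]],"rotation":[[0,0,0],[0,0,0],[0,0,0],[0,0,0]],"claw":[1,1,1,1]}'
```

```text
t: 8.12
position: [0.5345, 0.1527, 0.1498]
eef_rot: [0.734, 0.679, 0.0, 0.0]
contact_force: [0.4, 0.4, 1.8]
grip_width: 0.0442
grasp_force: 63.0
```

It's resting on the tooth ends at about 4.6 N, so I'll rock it.

```bash
(
python3 -m handwheel '{"dp":[[0,0,-0.01],[0,0,-0.01]],"rotation":[[0,0,0.04],[0,0,0.04]],"claw":[1,1]}'
python3 -m handwheel '{"dp":[[0,0,0],[0,0,0]],"rotation":[[0,0,0.04],[0,0,0.04]],"claw":[1,1]}'
python3 -m handwheel '{"dp":[[0,0,0],[0,0,0],[0,0,0]],"rotation":[[0,0,-0.06],[0,0,-0.12],[0,0,-0.12]],"claw":[1,1,1]}'
python3 -m handwheel '{"dp":[[0,0,0],[0,0,0]],"rotation":[[0,0,-0.04],[0,0,-0.04]],"claw":[1,1]}' ) | grep -E "pos|eef|contact"; python3 -c "
from cell import status;print(status.observe()['moment'])"
```

```text
position: [0.5345, 0.1528, 0.1488]
eef_rot: [0.713, 0.701, 0.001, 0.0]
contact_force: [-0.2, 0.7, 3.0]
position: [0.5336, 0.1526, 0.1478]
eef_rot: [0.691, 0.723, -0.0, -0.0]
contact_force: [0.0, 1.3, -1.7]
position: [0.5334, 0.1525, 0.1477]
eef_rot: [0.755, 0.656, -0.001, -0.0]
contact_force: [-0.5, 0.5, -2.1]
position: [0.5334, 0.1526, 0.1479]
eef_rot: [0.775, 0.632, -0.001, -0.0]
contact_force: [-0.2, 0.1, -2.2]
[0.05048029 0.23617928 0.54881411]
```

Meshed: the force fell away and the moment rose. I'll back off to the middle of the play and push home.

```bash
(
python3 -m handwheel '{"dp":[[0,0,0],[0,0,-0.04],[0,0,-0.06],[0,0,-0.06]],"rotation":[[0,0,0.04],[0,0,0.04],[0,0,0.04],[0,0,0.04]],"claw":[1,1,1,1]}'
python3 -m handwheel '{"dp":[[0,0,-0.04],[0,0,-0.08],[0,0,-0.11],[0,0,-0.11],[0,0,-0.11]],"rotation":[[0,0,0],[0,0,0],[0,0,0],[0,0,0],[0,0,0]],"claw":[1,1,1,1,1]}' ) | grep -E "pos|eef|contact"; python3 -c "
from cell import status;print(status.observe()['moment'])"
```

```text
position: [0.5338, 0.1526, 0.1421]
eef_rot: [0.755, 0.655, -0.0, -0.0]
contact_force: [-1.6, 1.2, -1.7]
position: [0.5339, 0.1526, 0.1312]
eef_rot: [0.755, 0.655, -0.0, -0.0]
contact_force: [-3.8, 0.3, 0.6]
[-0.00935758  0.56585546  0.14482015]
```

```bash
(
python3 -m handwheel '{"dp":[[0,0,-0.02],[0,0,-0.03],[0,0,-0.03],[0,0,-0.03]],"rotation":[[0,0,0],[0,0,0],[0,0,0],[0,0,0]],"claw":[1,1,1,1]}'
python3 -m handwheel '{"dp":[[0,0,-0.01],[0,0,-0.02],[0,0,-0.02],[0,0,-0.02]],"rotation":[[0,0,0],[0,0,0],[0,0,0],[0,0,0]],"claw":[1,1,1,1]}' 
python3 -m handwheel '{"dp":[[0,0,-0.01],[0,0,-0.02],[0,0,-0.02],[0,0,-0.02]],"rotation":[[0,0,0],[0,0,0],[0,0,0],[0,0,0]],"claw":[1,1,1,1]}' ) | grep -E "pos|contact"
```

```text
position: [0.534, 0.1527, 0.1283]
contact_force: [-3.0, -0.6, 2.2]
position: [0.5341, 0.1526, 0.1263]
contact_force: [-3.4, -0.3, 1.8]
position: [0.5342, 0.1527, 0.1247]
contact_force: [-4.1, 0.6, 5.8]
```

Underside is at about 0.0917 with 8.6 N, which matches the sunk shoulder, so it's home. Release and retreat upward, then check.

```bash
(
python3 -m handwheel '{"dp":[[-0.005,0,0.01],[-0.005,0,0.015],[-0.005,0,0.015],[-0.005,0,0.015],[-0.005,0,0.015],[-0.005,0,0.015],[-0.005,0,0.015]],"rotation":[[0,0,0],[0,0,0],[0,0,0],[0,0,0],[0,0,0],[0,0,0],[0,0,0]],"claw":[1,1,0,0,0,0,0]}'
python3 -m handwheel '{"dp":[[0,0,0.2],[0,0,0.6],[0,0,0.9],[0,0,0.9]],"rotation":[[0,0,0],[0,0,0],[0,0,0],[0,0,0]],"claw":[0,0,0,0]}' 
python3 -m handwheel '{"dp":[[0,0.5,0],[0.1,1,0],[0.1,1,0],[0.1,1,0]],"rotation":[[0,0,0],[0,0,0],[0,0,0],[0,0,0]],"claw":[0.5,1,1,1]}' ) | grep -E "^t|pos|contact|width"
python3 - <<'E'
from h import *
from cell import cams,status
p=status.observe()["position"]
s=cams.read_camera("side");t=cams.read_camera("top");np.savez("side3.npz",**s);np.savez("top3.npz",**t)
P=cloud(s);m=np.zeros((480,640),bool);m[140:230,235:290]=1
g=s["frame"].astype(int);br=(g.min(2)>130)
for z in(.095,.103,.165): print(z,proj(s,[.5338,.153,z]),proj(t,[.5338,.153,z]))
print("flange/top z",np.histogram(P[m][:,2],bins=np.arange(.08,.19,.005)))
a=cv2.resize(s["frame"][130:230,210:290,::-1],None,fx=5,fy=5,interpolation=cv2.INTER_CUBIC)
b=cv2.resize(t["frame"][215:315,155:235,::-1],None,fx=5,fy=5,interpolation=cv2.INTER_CUBIC)
cv2.imwrite("pics/st3.png",np.clip(np.hstack([a,b])*1.6,0,255).astype(np.uint8))
E
```

```text
t: 12.75
position: [0.5337, 0.1527, 0.1258]
contact_force: [0.2, 0.6, -0.1]
grip_width: 0.0854
t: 13.25
position: [0.5356, 0.1531, 0.2186]
contact_force: [0.4, 0.4, -0.1]
grip_width: 0.0855
t: 13.75
position: [0.5426, 0.2522, 0.2143]
contact_force: [-0.2, -0.0, -0.3]
grip_width: 0.0121
0.095 [263.31823926 203.88727106] [220.90101558 265.77176236]
0.103 [263.15330735 201.37165109] [220.06467672 265.41178472]
0.165 [261.82979785 181.18485401] [213.09595658 262.41230264]
flange/top z (array([1616,  395,   12,   52,  244,  125,   93,   50,   32,   43,   37,
         47,   60,   55,   52,   63,   79,   38,    0,    0,    0]), array([0.08 , 0.085, 0.09 , 0.095, 0.1  , 0.105, 0.11 , 0.115, 0.12 ,
       0.125, 0.13 , 0.135, 0.14 , 0.145, 0.15 , 0.155, 0.16 , 0.165,
       0.17 , 0.175, 0.18 , 0.185]))
```

View pics/st3.png

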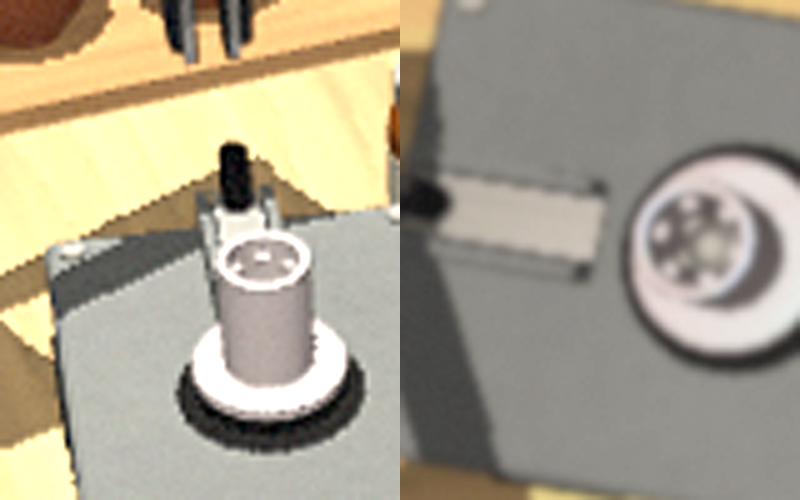

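The hub is seated: flange top about 0.10, boss top about 0.165, shaft visible in the bore. The keeper is still withdrawn, with its knob at (235,175) in the left crop. Next, go behind the knob and push.

```bash
(
python3 -m handwheel '{"dp":[[0.18,0.45,0],[0.18,0.45,0],[0.18,0.45,-0.5],[0.18,0.45,-0.96],[0.18,0.45,-0.96],[0.18,0.45,-0.96]],"rotation":[[0,0,0],[0,0,0],[0,0,0],[0,0,0],[0,0,0],[0,0,0]],"claw":[1,1,1,1,1,1]}'
python3 -m handwheel '{"dp":[[-0.02,-0.1,0],[-0.035,-0.2,0],[-0.035,-0.2,0],[-0.035,-0.2,0]],"rotation":[[0,0,0],[0,0,0],[0,0,0],[0,0,0]],"claw":[1,1,1,1]}' ) | grep -E "^t|pos|contact|width"
python3 - <<'E'
from h import *
from cell import cams,status
o=status.observe()["position"]-[.534,.153,0];print("tcp in drive: y",o@[.182,.983,0],"x",o@[.983,-.182,0])
s=cams.read_camera("side");t=cams.read_camera("top")
a=cv2.resize(s["frame"][130:230,210:290,::-1],None,fx=5,fy=5,interpolation=cv2.INTER_CUBIC)
b=cv2.resize(t["frame"][215:315,155:235,::-1],None,fx=5,fy=5,interpolation=cv2.INTER_CUBIC)
cv2.imwrite("pics/st4.png",np.clip(np.hstack([a,b])*1.6,0,255).astype(np.uint8))
E
```

```text
t: 14.6
position: [0.5625, 0.2971, 0.1212]
contact_force: [0.2, -0.2, -0.3]
grip_width: -0.0
t: 15.1
position: [0.5581, 0.2774, 0.1202]
contact_force: [0.4, 0.6, 0.5]
grip_width: 0.0001
tcp in drive: y 0.12664333344836198 x 0.0010681052333176462
```

View pics/st4.png

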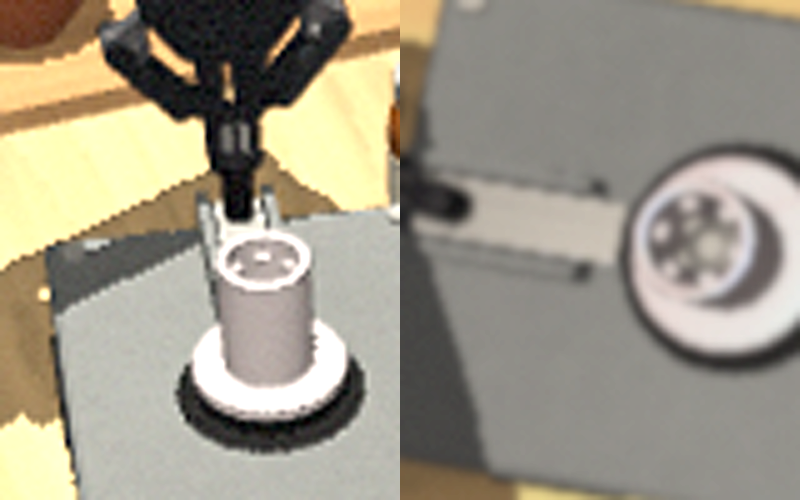

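The fingers are behind the knob, and the keeper has advanced about 7 mm, its tip now near the flange edge. Keep pushing.

```bash
(
python3 -m handwheel '{"dp":[[-0.01,-0.06,0],[-0.02,-0.12,0],[-0.02,-0.12,0]],"rotation":[[0,0,0],[0,0,0],[0,0,0]],"claw":[1,1,1]}'
python3 -m handwheel '{"dp":[[-0.002,-0.01,0],[-0.003,-0.015,0],[-0.003,-0.015,0]],"rotation":[[0,0,0],[0,0,0],[0,0,0]],"claw":[1,1,1]}'
python3 -m handwheel '{"dp":[[-0.002,-0.01,0],[-0.002,-0.01,0],[-0.002,-0.01,0]],"rotation":[[0,0,0],[0,0,0],[0,0,0]],"claw":[1,1,1]}' ) | grep -E "^t|pos|contact|width"
```

```text
t: 15.58
position: [0.5559, 0.2649, 0.1197]
contact_force: [-0.4, -0.0, -0.5]
grip_width: 0.0003
t: 15.95
position: [0.5558, 0.2643, 0.1198]
contact_force: [-0.1, 0.8, -1.5]
grip_width: 0.0001
t: 16.32
position: [0.5557, 0.2637, 0.1198]
contact_force: [0.1, 4.4, -1.8]
grip_width: 0.0001
```

```bash
(
python3 -m handwheel '{"dp":[[-0.002,-0.01,0],[-0.002,-0.01,0],[-0.002,-0.01,0]],"rotation":[[0,0,0],[0,0,0],[0,0,0]],"claw":[1,1,1]}'
python3 -m handwheel '{"dp":[[-0.002,-0.01,0],[-0.002,-0.01,0],[-0.002,-0.01,0]],"rotation":[[0,0,0],[0,0,0],[0,0,0]],"claw":[1,1,1]}' ) | grep -E "^t|pos|contact|width"
```

```text
t: 16.7
position: [0.5558, 0.2637, 0.1199]
contact_force: [0.8, 7.7, -2.7]
grip_width: -0.0001
t: 17.08
position: [0.5557, 0.2637, 0.1199]
contact_force: [1.6, 9.0, -3.3]
grip_width: 0.0004
```

It has come up against a stop. Back off, rise, and verify.

```bash
(
python3 -m handwheel '{"dp":[[0.04,0.2,0],[0.06,0.3,0],[0.06,0.3,0.5],[0.06,0.3,1],[0.06,0.3,1],[0.06,0.3,1]],"rotation":[[0,0,0],[0,0,0],[0,0,0],[0,0,0],[0,0,0],[0,0,0]],"claw":[1,1,1,1,1,1]}' ) | grep -E "^t|pos|contact|width"
python3 - <<'E'
from h import *
from cell import cams,status
s=cams.read_camera("side");t=cams.read_camera("top")
P=cloud(s)
def tip(f): return f
# expected keeper tip and knob top when fully in
y=np.array([.182,.983,0]);o=np.array([.534,.153,0])
for n,d,z in(("tip in",.028,.109),("tip out",.05,.109),("knob in",.093,.145),("knob out",.115,.145)):
    X=o+y*d+[0,0,z];print(n,"top crop",(proj(t,X)-[155,215])*5+[400,0],"side crop",(proj(s,X)-[210,130])*5)
a=cv2.resize(s["frame"][130:230,210:290,::-1],None,fx=5,fy=5,interpolation=cv2.INTER_CUBIC)
b=cv2.resize(t["frame"][215:315,155:235,::-1],None,fx=5,fy=5,interpolation=cv2.INTER_CUBIC)
cv2.imwrite("pics/st5.png",np.clip(np.hstack([a,b])*1.6,0,255).astype(np.uint8))
E
```

```text
t: 17.82
position: [0.5608, 0.291, 0.2196]
contact_force: [-1.0, 0.0, -1.0]
grip_width: 0.0001
tip in top crop [651.01815256 238.49405125] side crop [257.27710138 311.2230512 ]
tip out top crop [595.23638108 229.33579083] side crop [250.94237417 283.58059728]
knob in top crop [457.73503827 201.45523562] side crop [234.8377139  173.56646971]
knob out top crop [400.1579167  192.00674415] side crop [228.82006136 147.71815061]
```

View pics/st5.png

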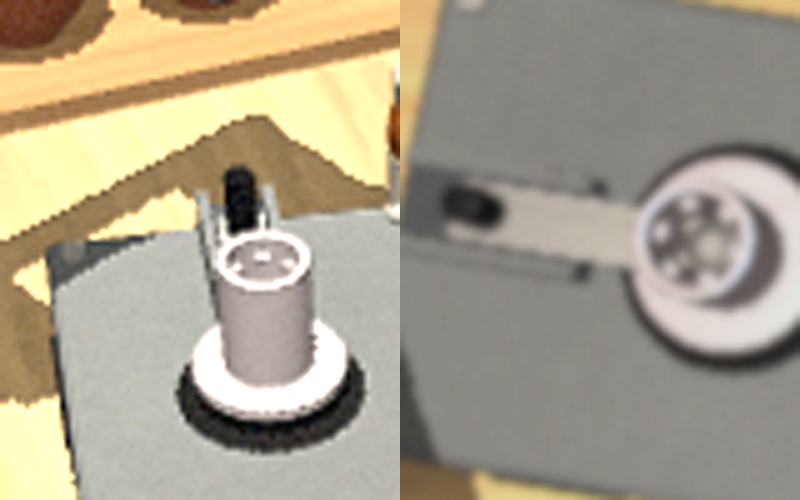

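The knob top is at (461,201) in the top crop and (239,172) in the side crop, matching the pushed-in prediction. The strip covers the flange, and the hub is unchanged and clear of the robot.

```bash
python3 -c "
from cell import ticket;print(ticket.hand_in())"
```

```text
the job is handed in; nothing more can be done
None
```

The hub is meshed and home on the shaft, the keeper is pushed in to its stop over the flange, and the arm is clear; I handed the job in, but no verdict came back.

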